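# Fit the heating inserts the right way round

## Robot

A 6-joint arm with a two-finger parallel gripper is mounted at the origin on a cart in front of the work surface, level with it; the furniture and walls round the work are solid. World frame = base frame: x ahead of the robot, y to its left, z up, the work surface at z = 0. Lengths are in m, angles in rad, forces in N, time in s.
With the tool pointing down it reaches from about 0.25 to 0.775 m from the base axis. Payload 4 kg.
Tool frame: the origin (TCP) lies on the centre line of the jaws, within the pads' length; the fingertips stand 22 mm ahead of it and the grasp point (between the pads) lies 3 mm ahead of it; z points along the fingers, y is the line along which they close (so a half turn about z gives the same grasp; the last joint's range is limited). The gripper opens to 94 mm and grips with 3 to 60 N. Pads are 16 mm wide; open, the fingers measure 119 mm over their backs; the gripper's body (75 mm by 177 mm) begins 78 mm behind the grasp point.
Start: joints at [-1.324, 0.087, 1.371, -0, 1.684, -0.103], TCP at [0.188, -0.517, 0.228] pointing down, gripper open.
Joint ranges: [-3.1, 3.1], [-0.76, 2.03], [0.27, 2.55], [-1.08, 4.22], [0.17, 2.65], [-2.57, 2.57]. Speed limits (rad/s): [2.79, 2.79, 3.14, 3.14, 3.14, 3.14].

## Interface

Orientations are given as [roll, pitch, yaw] about the fixed x, y, z axes, in that order (R = Rz(yaw) Ry(pitch) Rx(roll)).
In Python, from workcell import robot gives the robot as it stands.
- The arm moves only by the shell command python3 -m crank 'ROWS' [OPENING] [FORCE]. ROWS is JSON, a list of rows, each an object with "offset": the shift along the tool's x, y, z in m, a list of three; "roll": the turn about the tool's z in degrees. In form: [{"offset": [tx, ty, tz], "roll": roll}, ...]. A call has 1 to 20 rows; each row is the pose to reach, as a shift and turn from the pose commanded when the call began, along the tool's axes at that moment; what a row does not reach only later rows make up. A row lasts 1/10 s, in which the tool goes at most 50 mm and 8.59 degrees, less where a joint would pass 70% of its speed; a pose out of reach is approached as far as the arm can. A call with a gripper value outside its range is refused whole. OPENING is the opening, from 0 (shut) to 1 (fully open), set as the call begins (- or left out, the last holds). The fingers move at their own pace and stop on an object; FORCE is the grip in N (left out, the last holds). Time passes only in rows, so rows that repeat a pose let the fingers close. It gives the time, the measured TCP pose, the force, the opening and the grip force at its end, in the units of the state.
- robot.read_state(): the state, without advancing time (a new reading comes with each control period).
- robot.read_camera(name): name is "scene" or "top" or "wrist"; returns a dict with "pixels" (400x640x3 uint8, red, green, blue), "K" (3x3 intrinsics, pixels), "R" (3x3) and "t" (3): a world point X has camera coordinates R X + t; the wrist camera has in their place "hand_eye" (4x4, takes a point from camera to tool coordinates, whose origin is the TCP and whose axes are the flange's). Camera axes: x right, y down, z forward; pixel columns grow to the right and rows downward; lengths in m; the calibration is good to about 2 mm. A picture is of the moment at which its call begins: read the wrist's pose just before it. There is no depth.
- robot.close_job(): hands the job in; it is judged then, once.
The state is a dict: "t": time; "joint_pos": joint angles; "qd": joint speeds; "tau": joint torques, N m; "tcp_pos": TCP position; "eef_rot": TCP orientation; "ft_force": force on the tool from outside, world axes, zero at the start; "ft_torque": the same for the moment, N m; "finger_gap": opening from 0.0 (shut) to 1.0 (fully open); "gripper_force": force on a finger pad.
Only numpy, scipy, OpenCV 4.12 (cv2) and the standard library are available. Lean on these libraries where they do the work, as an engineer would, in place of code of your own. Each camera call takes 0.05 s, during which the arm holds its last target. There are 200 camera calls.

## Task

Switch the block heater off at its isolator, then lay every blue insert that is out on the bench flat and straight in a bed of its own, fully home over the bed's stud, and only then switch the heater back on. The recess that takes the stud is hidden under one half of each insert, so feel gently against the stud which way round it goes and turn it end for end if it stands proud; never press an insert on the heater with more than 30 N, and leave the other things where they are.

Things in the scene. Friction and masses are not known exactly. Their poses are not given: they have to be found in the camera images.
- insert_1_mid (a point): Centre (half-way up) of a blue metal insert, 110 (x) x 44 (y) x 40 mm high (z), 0.2-0.4 kg, five dark wells on top, standing on the bench, or absent. Its ends look alike. Its underside is plain under one half; under the other is a hidden recess 9 mm deep, 40 (x) x 30 mm (y), centred 26 mm from the middle. Whether that is the +x or the -x half differs from insert to insert; pose and name do not tell.
- insert_2_mid (a point): Centre (half-way up) of a blue metal insert, 110 (x) x 44 (y) x 40 mm high (z), 0.2-0.4 kg, five dark wells on top, standing on the bench, or absent. Its ends look alike. Its underside is plain under one half; under the other is a hidden recess 9 mm deep, 40 (x) x 30 mm (y), centred 26 mm from the middle. Whether that is the +x or the -x half differs from insert to insert; pose and name do not tell.
- insert_3_mid (a point): Centre (half-way up) of a blue metal insert, 110 (x) x 44 (y) x 40 mm high (z), 0.2-0.4 kg, five dark wells on top, standing on the bench, or absent. Its ends look alike. Its underside is plain under one half; under the other is a hidden recess 9 mm deep, 40 (x) x 30 mm (y), centred 26 mm from the middle. Whether that is the +x or the -x half differs from insert to insert; pose and name do not tell.
- insert_4_mid (a point): Centre (half-way up) of a blue metal insert, 110 (x) x 44 (y) x 40 mm high (z), 0.2-0.4 kg, five dark wells on top, standing on the bench, or absent. Its ends look alike. Its underside is plain under one half; under the other is a hidden recess 9 mm deep, 40 (x) x 30 mm (y), centred 26 mm from the middle. Whether that is the +x or the -x half differs from insert to insert; pose and name do not tell.
- insert_5_mid (a point): Centre (half-way up) of a blue metal insert, 110 (x) x 44 (y) x 40 mm high (z), 0.2-0.4 kg, five dark wells on top, standing on the bench, or absent. Its ends look alike. Its underside is plain under one half; under the other is a hidden recess 9 mm deep, 40 (x) x 30 mm (y), centred 26 mm from the middle. Whether that is the +x or the -x half differs from insert to insert; pose and name do not tell.
- bed_1 (a point): Centre of heater bed 1 of 4 (from the left, 80 mm apart), on the plate, a black outline 122 x 52 mm; x points along it, away from the robot. A rigid stud 14 mm across, 7 mm high stands 26 mm along +x. Insert home: stud in its recess (13 mm play in x, 8 in y), centre 20 mm above this point. Wrong way round it meets the stud 7 mm too high. Any insert fits any bed.
- bed_2 (a point): Centre of heater bed 2 of 4 (from the left, 80 mm apart), on the plate, a black outline 122 x 52 mm; x points along it, away from the robot. A rigid stud 14 mm across, 7 mm high stands 26 mm along +x. Insert home: stud in its recess (13 mm play in x, 8 in y), centre 20 mm above this point. Wrong way round it meets the stud 7 mm too high. Any insert fits any bed.
- bed_3 (a point): Centre of heater bed 3 of 4 (from the left, 80 mm apart), on the plate, a black outline 122 x 52 mm; x points along it, away from the robot. A rigid stud 14 mm across, 7 mm high stands 26 mm along +x. Insert home: stud in its recess (13 mm play in x, 8 in y), centre 20 mm above this point. Wrong way round it meets the stud 7 mm too high. Any insert fits any bed.
- bed_4 (a point): Centre of heater bed 4 of 4 (from the left, 80 mm apart), on the plate, a black outline 122 x 52 mm; x points along it, away from the robot. A rigid stud 14 mm across, 7 mm high stands 26 mm along +x. Insert home: stud in its recess (13 mm play in x, 8 in y), centre 20 mm above this point. Wrong way round it meets the stud 7 mm too high. Any insert fits any bed.
- heater: White block heater, fixed, 170 mm deep (x), 420 mm wide (y), plate 45 mm high; origin on the bench under its centre, x away from the robot. Four beds on the left, the isolator switch on the grey panel at its right end, with a red dot near the robot (off) and a green dot at the far side (on).
- isolator (a joint): Isolator switch on the heater: a red-tipped toggle lever. 0 = off, leaning 0.5 rad towards the robot (heater -x) against its stop; 1.0 = on, leaning 0.5 rad away. It is over-centre: past the middle (0.5) it drops to the nearer stop and stays there. It takes under 1 N at the tip. Found on.
- isolator_hinge (a point): The toggle lever's hinge: 55 mm above the bench, axis along the heater's y; x, z of its frame turn with the lever, in which the lever points up and 0.5 rad towards -x.
- isolator_tip (a point): Top end of the toggle lever, 60 mm from the hinge; its grip is a red knob 17 mm thick over the last 20 mm, above a steel stem 9 mm thick.
- kit_box_mid (a point): Bystander: small white carton 66 x 90 mm, 45 mm high, standing among the inserts; its centre. To be left alone.
- tape_roll_mid (a point): Bystander: roll of cream tape lying flat, 74 mm across, 18 mm high; its centre. To be left alone.
- dye_bottle_mid (a point): Bystander: small white bottle with yellow cap, 42 mm across, 84 mm high; its centre. To be left alone.

How it is judged:
By the outcome, as a careful person would: the job done as asked, in the order asked, and still so for the second after the job is handed in, with the robot touching nothing.
Of insert_1, insert_2, insert_3, insert_4, insert_5 only 3 to 4 are there at a start; the rules pass over those that are not, and their reading is None.
At some moment in a run one of insert_1, insert_2, insert_3, insert_4, insert_5 may be knocked a few centimetres aside while the robot is not near it.
It also fails if it takes over 210 s, if anything falls off the work surface, if the arm or the gripper's body presses on something with over 40 N, if the wrist force passes 120 N, or if a joint passes its speed limit or range.

## Working session

There is one attempt and no reset: what is moved stays moved. The work goes in short steps, Python scripts to look and compute and a shell command to move; the robot and the scene stay as the last step left them, time stands still between calls to the robot, and variables do not carry over. Pictures are saved under pics/ and viewed, at most 14 in all, crops included, and the job is handed in when it is done.

```bash
mkdir -p pics; ls
python3 - <<'E'
from workcell import robot
import cv2
s=robot.read_state();print({k:(v if not hasattr(v,'round') else v) for k,v in s.items()})
for n in ["scene","top"]:
    c=robot.read_camera(n);cv2.imwrite(f"pics/{n}0.png",c["pixels"][:,:,::-1]);print(n,c["K"],c["R"],c["t"])
c=robot.read_camera("wrist");print(c["hand_eye"],c["K"])
E
```

```text
pics
{'t': 0.0, 'joint_pos': array([-1.32407388e+00,  8.79701759e-02,  1.37220843e+00,  1.83492036e-05,
        1.68359032e+00, -1.03091715e-01]), 'qd': array([-0.00026047,  0.00233297, -0.00176044, -0.00210247, -0.00080821,
        0.00113274]), 'tau': array([ 2.26322933e-03, -3.40171659e+01, -3.02429545e+01,  7.20640970e-02,
        3.29431461e-02, -1.74199740e-04]), 'tcp_pos': array([ 0.18838492, -0.51621763,  0.22631907]), 'eef_rot': array([-3.13942981e+00, -2.42098342e-04,  3.49815943e-01]), 'ft_force': array([-0.22183774,  0.44030694, -0.45911101]), 'ft_torque': array([-0.01296785, -0.02330223,  0.00982771]), 'gripper_force': 0.0, 'finger_gap': 1.003808118604168}
scene [[386.40736764   0.         321.59386008]
 [  0.         386.40736764 201.79883192]
 [  0.           0.           1.        ]] [[-0.83814971 -0.54535706 -0.00952623]
 [-0.33178824  0.52362632 -0.78468595]
 [ 0.4329222  -0.65452361 -0.61982031]] [0.40100398 0.26595923 1.31530714]
top [[479.34441611   0.         312.38095655]
 [  0.         479.34441611 205.9369338 ]
 [  0.           0.           1.        ]] [[ 0.01209034 -0.99981687  0.01483442]
 [-0.98911175 -0.01413432 -0.14648605]
 [ 0.1466689  -0.01290183 -0.9891015 ]] [-0.06092813  0.54355271  1.69271344]
[[-6.72841295e-04 -9.66597067e-01 -2.56299937e-01  7.52821065e-02]
 [ 9.99999648e-01 -5.21771614e-04 -6.57425627e-04 -2.35916871e-04]
 [ 5.01735651e-04 -2.56300289e-01  9.66597077e-01 -1.56583062e-01]
 [ 0.00000000e+00  0.00000000e+00  0.00000000e+00  1.00000000e+00]] [[294.01868089   0.         320.08053675]
 [  0.         294.01868089 202.46907497]
 [  0.           0.           1.        ]]
```

View pics/top0.png

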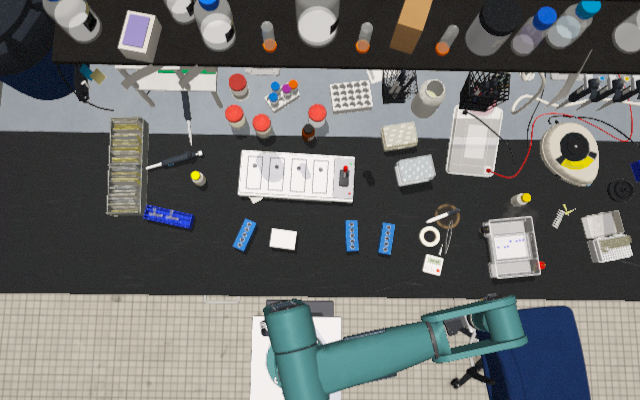

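View pics/scene0.png

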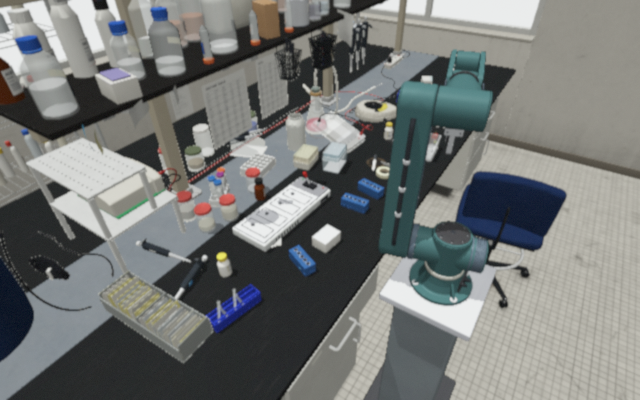

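The top view shows three blue inserts at about (244,235), (351,235) and (386,239), the heater at (297,176) with its four beds, the isolator at (345,172), a carton at (283,239) and a tape roll at (430,236). The scene view agrees, with inserts at (302,260), (355,203) and (370,188).

```bash
cat > h.py <<'E'
import numpy as np, cv2
from workcell import robot
from scipy.spatial.transform import Rotation as Ro
def cam(n):
    s=robot.read_state(); c=robot.read_camera(n)
    if n=="wrist":
        T=np.eye(4);T[:3,:3]=Ro.from_euler('xyz',s["eef_rot"]).as_matrix();T[:3,3]=s["tcp_pos"]
        M=np.linalg.inv(T@c["hand_eye"]); R,t=M[:3,:3],M[:3,3]
    else: R,t=c["R"],c["t"]
    return c["pixels"],c["K"],R,t
def ray(C,uv):
    _,K,R,t=C; d=(R.T@np.linalg.inv(K)@np.c_[np.atleast_2d(uv),np.ones(len(np.atleast_2d(uv)))].T).T
    return -R.T@t,d
def plane(C,uv,z):
    o,d=ray(C,uv); return o+d*((z-o[2])/d[:,2])[:,None]
def tri(C1,u1,C2,u2):
    o1,d1=ray(C1,u1);o2,d2=ray(C2,u2)
    A=np.c_[d1[0],-d2[0]];s=np.linalg.lstsq(A,o2-o1,rcond=None)[0]
    p,q=o1+s[0]*d1[0],o2+s[1]*d2[0]; return (p+q)/2,np.linalg.norm(p-q)
def proj(C,X):
    _,K,R,t=C;p=K@(R@np.asarray(X)+t);return p[:2]/p[2]
def blobs(C,lo,hi,amin=60,amax=1e9):
    h=cv2.cvtColor(C[0],cv2.COLOR_RGB2HSV);m=cv2.inRange(h,np.array(lo),np.array(hi))
    m=cv2.morphologyEx(m,cv2.MORPH_CLOSE,np.ones((3,3)))
    cs,_=cv2.findContours(m,cv2.RETR_EXTERNAL,cv2.CHAIN_APPROX_NONE)
    return [c for c in cs if amin<cv2.contourArea(c)<amax]
def save(C,name): cv2.imwrite(f"pics/{name}.png",C[0][:,:,::-1])
def rect(C,c,z):
    P=plane(C,c[:,0,:].astype(float),z)[:,:2].astype(np.float32)
    r=cv2.minAreaRect(P); b=cv2.boxPoints(r); e=b[1]-b[0],b[2]-b[1]
    l=max(e,key=np.linalg.norm)
    return np.array(r[0]),sorted(r[1]),np.degrees(np.arctan2(l[1],l[0]))%180
E
python3 - <<'E'
from h import *
C=cam("top")
for c in blobs(C,(95,120,60),(125,255,255)):
    print(c[:,0].mean(0).round(),cv2.contourArea(c),*rect(C,c,0.04))
for n,lo,hi in(("white",(0,0,150),(179,50,255)),("red",(172,120,100),(179,255,255)),("red2",(0,120,100),(4,255,255))):
    for c in blobs(C,lo,hi,3):
        m=c[:,0].mean(0)
        if 130<m[1]<290 and m[0]>180: print(n,m.round(1),cv2.contourArea(c),*rect(C,c,0.045))
S=cam("scene")
for c in blobs(S,(95,120,60),(125,255,255)):
    print("S",c[:,0].mean(0).round(),cv2.contourArea(c))
print(robot.read_state()["t"])
E
```

```text
[544. 357.] 6233.5 [ 0.03125839 -0.85051835] [0.2998490333557129, 0.3216255307197571] 5.8741717
[386. 238.] 391.5 [ 0.43156505 -0.31873977] [0.04977148026227951, 0.11418067663908005] 170.56024
[351. 235.] 378.5 [ 0.43947935 -0.19438449] [0.04757187142968178, 0.11260699480772018] 2.6170864
[244. 235.] 407.0 [0.43754321 0.18800738] [0.050814930349588394, 0.11301526427268982] 157.12451
[168. 216.] 682.5 [0.49926656 0.46184015] [0.055157266557216644, 0.17908638715744019] 78.25508
[636. 170.] 118.0 [ 0.69502068 -1.24231207] [0.03349485620856285, 0.08089295774698257] 174.9344
[274.  91.] 109.0 [0.97571033 0.09581864] [0.03091609477996826, 0.07593443989753723] 171.5983
[86. 72.] 94.5 [1.03938663 0.79930061] [0.03246117755770683, 0.07390280812978745] 38.654915
[544.  18.] 401.0 [ 1.2944746  -0.94118661] [0.07388467341661453, 0.1102231815457344] 135.51581
[588.   8.] 354.0 [ 1.33359003 -1.11755323] [0.07530076801776886, 0.10162349790334702] 91.21728
[209.   4.] 147.0 [1.31924105 0.35521463] [0.04142136499285698, 0.07313696295022964] 91.21714
white [434.5 261. ] 318.5 [ 0.36016655 -0.48892674]
[... 1314 characters left out ...]
] 5169.0 [0.64223158 0.00617003] [0.19654615223407745, 0.41685599088668823] 87.24018
red2 [541.8 264.6] 29.0 [ 0.34318036 -0.87579155] [0.01906169205904007, 0.028699778020381927] 6.3561044
red2 [488.2 170.2] 7.5 [ 0.68515086 -0.6969741 ] [0.010821538046002388, 0.012727469205856323] 43.716145
red2 [345.1 168.5] 14.0 [ 0.68335086 -0.17202103] [0.013276178389787674, 0.019972238689661026] 166.4425
red2 [521.1 154.3] 68.0 [ 0.76145196 -0.82804072] [0.07508086413145065, 0.2773597836494446] 140.2749
S [232. 308.] 969.0
S [302. 260.] 479.0
S [521. 236.] 559.0
S [354. 202.] 371.5
S [474. 216.] 626.5
S [371. 188.] 329.0
S [519. 183.] 581.0
S [29. 44.] 305.5
S [118.  27.] 178.5
S [159.  13.] 160.0
0.25
```

```bash
python3 -m crank '[{"offset":[0.1,-0.07,-0.1],"roll":6},{"offset":[0.453,-0.332,-0.1],"roll":22.8},{"offset":[0.453,-0.332,-0.1],"roll":22.8},{"offset":[0.453,-0.332,-0.1],"roll":22.8},{"offset":[0.453,-0.332,-0.1],"roll":22.8},{"offset":[0.453,-0.332,-0.1],"roll":22.8},{"offset":[0.453,-0.332,-0.1],"roll":22.8},{"offset":[0.453,-0.332,-0.1],"roll":22.8},{"offset":[0.453,-0.332,-0.1],"roll":22.8},{"offset":[0.453,-0.332,-0.1],"roll":22.8},{"offset":[0.453,-0.332,-0.1],"roll":22.8},{"offset":[0.453,-0.332,-0.1],"roll":22.8},{"offset":[0.453,-0.332,-0.1],"roll":22.8},{"offset":[0.453,-0.332,-0.1],"roll":22.8},{"offset":[0.453,-0.332,-0.1],"roll":22.8},{"offset":[0.453,-0.332,-0.1],"roll":22.8},{"offset":[0.453,-0.332,-0.1],"roll":22.8},{"offset":[0.453,-0.332,-0.1],"roll":22.8}]' 1 20
python3 - <<'E'
from h import *
C=cam("wrist");save(C,"w1");np.save("w1.npy",np.array([0]))
import pickle;pickle.dump(C,open("w1.pkl","wb"))
E
```

```text
t: 2.05
tcp_pos: [0.4999, -0.0503, 0.3276]
eef_rot: [3.141, -0.0, -0.05]
ft_force: [0.3, 0.3, 0.0]
finger_gap: 1.003
gripper_force: 0.0
```

View pics/w1.png

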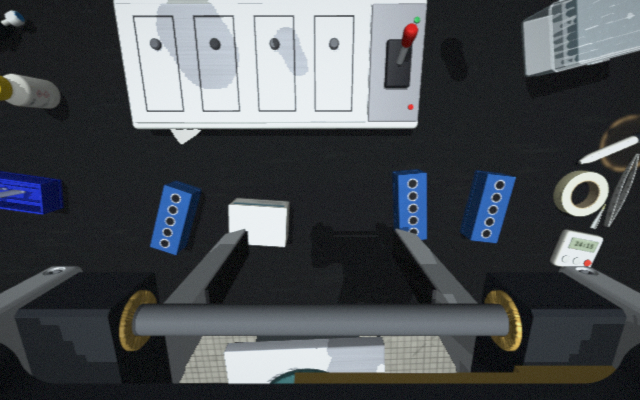

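The wrist view shows the heater with bed outlines centred near (158,64), (216,63), (275,63) and (334,63). The studs are near row 43, the red knob is at (410,38) leaning towards the green dot, and the inserts are at (176,218), (410,205) and (490,207).

```bash
cat >> h.py <<'E'
def beds(C,z=0.045,show=True):
    g=cv2.cvtColor(C[0],cv2.COLOR_RGB2GRAY); m=(g<95).astype(np.uint8)*255
    cs,_=cv2.findContours(m,cv2.RETR_LIST,cv2.CHAIN_APPROX_NONE); out=[]
    for c in cs:
        if cv2.contourArea(c)<500: continue
        r=rect(C,c,z)
        if abs(r[1][0]-.051)<.006 and abs(r[1][1]-.121)<.008: out.append((r,cv2.minAreaRect(c)[0]))
    return out
E
python3 - <<'E'
from h import *
import pickle;C=pickle.load(open("w1.pkl","rb"));T=cam("top")
for b in beds(C): print("bed",b)
bb=blobs(T,(95,120,60),(125,255,255),300,420)
for c in blobs(C,(95,120,60),(125,255,255),500):
    r=rect(C,c,0.04); print("ins",c[:,0].mean(0).round(),r)
h=cv2.cvtColor(C[0],cv2.COLOR_RGB2HSV)
for lo,hi in(((0,150,100),(5,255,255)),((175,150,100),(179,255,255)),((55,150,80),(75,255,255))):
    for c in blobs(C,lo,hi,8):
        u=c[:,0].mean(0); print("col",lo,u,cv2.contourArea(c),plane(C,u,.1),plane(C,u,.055),c[:,0].min(0),c[:,0].max(0))
c=[c for c in blobs(T,(0,120,100),(4,255,255),8) if abs(c[:,0].mean(0)-[345,168]).max()<8]
if c: print("tip tri",tri(C,[410,37],T,c[0][:,0].mean(0)))
E
```

```text
ins [173. 216.] (array([0.44356033, 0.18618351]), [0.05524049326777458, 0.12432493269443512], np.float32(156.18123))
ins [ 26. 193.] (array([0.49323595, 0.40225634]), [0.06291766464710236, 0.09698057174682617], np.float32(78.560165))
ins [488. 205.] (array([ 0.43552902, -0.30799532]), [0.06474999338388443, 0.11372331529855728], np.float32(170.64256))
ins [411. 202.] (array([ 0.44473886, -0.18816552]), [0.052493806928396225, 0.11618482321500778], np.float32(2.4374247))
col (0, 150, 100) [586.8        262.66666667] 17.5 [[ 0.36521763 -0.4243288   0.1       ]] [[ 0.34064813 -0.46775995  0.055     ]] [584 260] [589 265]
col (0, 150, 100) [410.1 106.5] 9.0 [[ 0.59095317 -0.16628045  0.1       ]] [[ 0.59282472 -0.17948565  0.055     ]] [408 105] [412 108]
col (0, 150, 100) [410.5         30.73684211] 122.0 [[ 0.67558237 -0.16438387  0.1       ]] [[ 0.68736679 -0.17736691  0.055     ]] [404  24] [417  37]
tip tri (array([ 0.67338979, -0.16814558,  0.08550402]), np.float64(0.0016489234412393318))
```

Run:
```python
from h import *
import pickle;C=pickle.load(open("w1.pkl","rb"))
g=cv2.cvtColor(C[0],cv2.COLOR_RGB2GRAY)
print(g[70,125:190])
m=cv2.adaptiveThreshold(g,255,cv2.ADAPTIVE_THRESH_MEAN_C,cv2.THRESH_BINARY_INV,9,25)
cs,_=cv2.findContours(m,cv2.RETR_LIST,cv2.CHAIN_APPROX_NONE)
for c in cs:
    if cv2.contourArea(c)>2500:
        r=rect(C,c,.045);print(cv2.contourArea(c),cv2.minAreaRect(c)[0],r)
h=cv2.cvtColor(C[0],cv2.COLOR_RGB2HSV);print(h[220,150:205].tolist())
```

```text
[227 233 233 232 234 233 233 234 234 233 234 233 234 233 220 166 125 194
 231 234 234 234 234 234 234 235 234 234 234 234 235 234 234 234 235 235
 235 234 234 234 234 234 234 235 234 235 235 235 233 236 234 231 210 141
 170 215 198 192 192 193 191 191 192 190 192]
3483.0 (333.5, 63.0) (array([ 0.65330803, -0.07579376]), [0.05238385871052742, 0.11912063509225845], np.float32(177.56541))
3490.5 (274.8330078125, 62.989906311035156) (array([0.65735269, 0.00423247]), [0.05250939354300499, 0.11889336258172989], np.float32(177.27498))
3475.0 (216.43057250976562, 63.004844665527344) (array([0.66137999, 0.08395331]), [0.05228962004184723, 0.11888096481561661], np.float32(177.24924))
3481.5 (158.0068359375, 63.058021545410156) (array([0.66542345, 0.16401976]), [0.052625421434640884, 0.11893478035926819], np.float32(177.3027))
3717.0 (334.0, 63.0) (array([ 0.65321624, -0.0757307 ]), [0.05418577417731285, 0.12127772718667984], np.float32(177.11154))
3693.0 (274.5330505371094, 62.9881591796875) (array([0.65725303, 0.00414779]), [0.05429770424962044, 0.1213587149977684], np.float32(177.18748))
370
[... 470 characters left out ...]
108, 183, 181], [108, 181, 183], [108, 177, 186], [107, 147, 191], [108, 104, 167], [106, 47, 104], [103, 33, 54], [120, 25, 41], [115, 37, 41], [120, 17, 45], [109, 50, 41], [100, 26, 59], [108, 30, 112], [108, 63, 162], [109, 125, 180], [108, 174, 182], [108, 183, 181], [108, 187, 180], [108, 184, 179], [108, 187, 177], [108, 186, 181], [108, 182, 184], [108, 183, 183], [107, 189, 158], [108, 189, 104], [106, 232, 55], [106, 200, 51], [106, 190, 55], [105, 201, 52], [110, 154, 58], [111, 181, 52], [109, 203, 44], [104, 141, 38], [80, 29, 26], [124, 81, 22], [132, 49, 26], [131, 113, 18], [143, 43, 24], [128, 38, 27], [80, 28, 27], [120, 44, 35], [135, 68, 30], [128, 32, 32], [110, 22, 35]]
```

```bash
python3 -m crank '[{"offset":[0.05,0.025,0.02],"roll":0},{"offset":[0.1,0.05,0.04],"roll":0},{"offset":[0.15,0.075,0.06],"roll":0},{"offset":[0.2115,0.1046,0.08],"roll":0},{"offset":[0.2115,0.1046,0.08],"roll":0},{"offset":[0.2115,0.1046,0.08],"roll":0},{"offset":[0.2115,0.1046,0.12],"roll":0},{"offset":[0.2115,0.1046,0.16],"roll":0},{"offset":[0.2115,0.1046,0.19],"roll":0},{"offset":[0.2115,0.1046,0.2156],"roll":0},{"offset":[0.2115,0.1046,0.2156],"roll":0},{"offset":[0.2115,0.1046,0.2156],"roll":0}]' 0
python3 - <<'E'
from h import *
C=cam("wrist");save(C,"w2")
E
```

```text
t: 3.35
tcp_pos: [0.7062, -0.1641, 0.1128]
eef_rot: [3.142, -0.0, -0.048]
ft_force: [0.7, -0.0, 1.2]
finger_gap: 0.02
gripper_force: 0.0
```

View pics/w2.png

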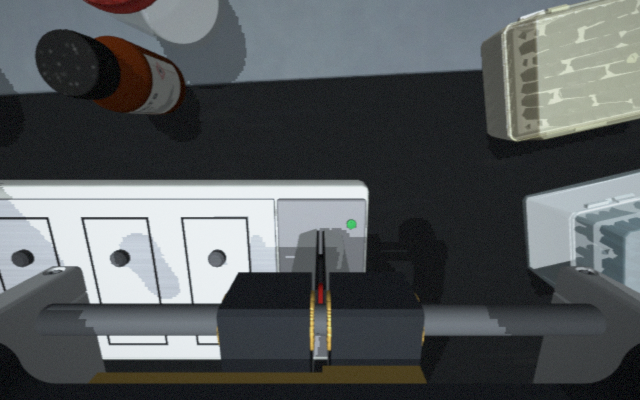

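The closed fingers are centred on the red lever (320,290) and stand on its far side. Next I push towards the robot and then rise and back off to the viewing pose.

```bash
python3 -m crank '[{"offset":[-0.015,0,0],"roll":0},{"offset":[-0.03,0,0],"roll":0},{"offset":[-0.045,0,0],"roll":0},{"offset":[-0.058,0,0],"roll":0},{"offset":[-0.058,0,0],"roll":0},{"offset":[-0.055,0,-0.04],"roll":0},{"offset":[-0.055,0,-0.09],"roll":0},{"offset":[-0.1,0,-0.13],"roll":0},{"offset":[-0.15,0,-0.16],"roll":0},{"offset":[-0.2,0,-0.2],"roll":0},{"offset":[-0.25,0,-0.2],"roll":0},{"offset":[-0.25,0,-0.2],"roll":0},{"offset":[-0.25,0,-0.2],"roll":0},{"offset":[-0.25,0,-0.2],"roll":0}]' 0.9
cat >> h.py <<'E'
def beds(C,z=0.045):
    g=cv2.cvtColor(C[0],cv2.COLOR_RGB2GRAY)
    m=cv2.adaptiveThreshold(g,255,cv2.ADAPTIVE_THRESH_MEAN_C,cv2.THRESH_BINARY_INV,9,25)
    cs,_=cv2.findContours(m,cv2.RETR_LIST,cv2.CHAIN_APPROX_NONE); out=[]
    for c in cs:
        if cv2.contourArea(c)<1500: continue
        r=rect(C,c,z)
        if abs(r[1][0]-.053)<.005 and abs(r[1][1]-.12)<.006: out.append((r[0],r[2],cv2.minAreaRect(c)[0]))
    return out
def inserts(C,z=0.04):
    out=[]
    for c in blobs(C,(95,30,120),(125,255,255),500):
        r=rect(C,c,z)
        if r[1][0]<.06 and .095<r[1][1]<.13: out.append((r,cv2.minAreaRect(c)[0]))
    return out
def lever(C):
    return [(c[:,0].mean(0),cv2.contourArea(c),plane(C,c[:,0].mean(0),.1)) for lo,hi in(((0,150,100),(5,255,255)),) for c in blobs(C,lo,hi,8)]
E
python3 - <<'E'
from h import *
import pickle
C=cam("wrist");save(C,"w3");W=pickle.load(open("w1.pkl","rb"))
for b in beds(C): print(b)
for I in(inserts(W),inserts(C)):
    for i in I: print(i)
for l in lever(C):print(l)
# heights from two wrist places
for a in beds(W):
    for b in beds(C):
        if np.linalg.norm(a[0]-b[0])<.02: print("bed h",tri(W,a[2],C,b[2]));break
for a in inserts(W):
    for b in inserts(C):
        if np.linalg.norm(a[0][0]-b[0][0])<.03: print("ins h",tri(W,a[1],C,b[1]))
pickle.dump(C,open("w3.pkl","wb"))
E
```

```text
t: 4.8
tcp_pos: [0.4575, -0.1524, 0.3142]
eef_rot: [3.14, -0.005, -0.048]
ft_force: [0.1, 0.4, -0.3]
finger_gap: 0.898
gripper_force: 0.0
((array([0.43960497, 0.19236417]), [0.04377318546175957, 0.1093197911977768], np.float32(157.15482)), (170.0, 219.5))
((array([ 0.43297082, -0.31681716]), [0.043709687888622284, 0.10900495946407318], np.float32(170.4938)), (492.66839599609375, 208.1482391357422))
((array([ 0.44161171, -0.19123396]), [0.0435059517621994, 0.10874833166599274], np.float32(2.3879023)), (412.0, 206.0))
((array([0.43956324, 0.19223215]), [0.043671637773513794, 0.10919458419084549], np.float32(157.15564)), (92.9084701538086, 199.48263549804688))
((array([ 0.43288663, -0.31708714]), [0.04385364428162575, 0.10910475254058838], np.float32(170.61974)), (431.4026794433594, 187.66722106933594))
((array([ 0.44152093, -0.19186904]), [0.044101305305957794, 0.10887931287288666], np.float32(2.6382542)), (347.52471923828125, 185.95501708984375))
((array([ 0.65741032, -0.45374697]), [0.03340250998735428, 0.11946697533130646], np.float32(87.21341)), (545.0, 14.5))
(array([535.8       , 246.73333333]), 18.5, array([[ 0.35884853, -0.44053706,  0.1       ]]))
(array([337.72727273,  77.81818182]), 11.5, array([[ 0.58545744, -0.179006  ,  0.1       ]]))
ins h (array([0.44143893, 0.19183901, 0.04033787]), np.float64(6.700228441118764e-05))
ins h (array([ 0.43440185, -0.31774747,  0.03978848]), np.float64(7.707175340413856e-05))
ins h (array([ 0.44206107, -0.19306919,  0.03308067]), np.float64(0.0005890341401102788))
```

View pics/w3.png

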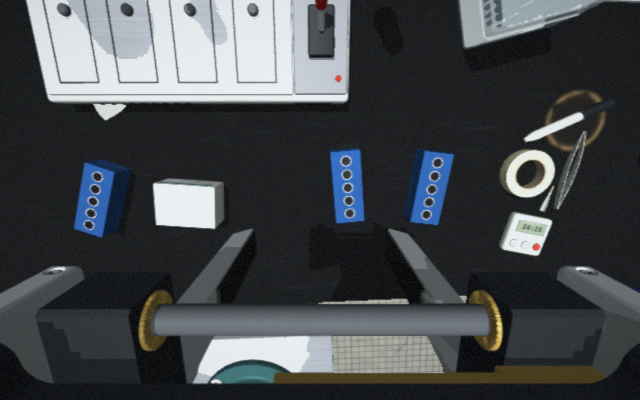

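Run:
```python
from h import *
import pickle
C=pickle.load(open("w3.pkl","rb"));W=pickle.load(open("w1.pkl","rb"))
for X in((.649,-.164,.055),(.625,-.164,.099),(.62,-.164,.1077),(.673,-.164,.099)): print(proj(C,X),proj(W,X))
T=cam("top")
for l in lever(T):
  if 300<l[0][0]<400:print(l)
print(robot.read_state()["t"],[proj(T,X) for X in((.625,-.164,.099),(.673,-.164,.099))])
```

```text
[322.11177421  30.33178091] [399.69610443  63.18563934]
[323.40276726  41.57561012] [408.76234665  77.31966959]
[323.70239474  44.34467869] [410.77157557  80.6900688 ]
[321.39454333  -6.44273734] [409.85799106  33.46575368]
(array([345.        , 168.30769231]), 10.5, array([[ 0.67158938, -0.16666189,  0.1       ]]))
(array([316.95652174, 112.52173913]), 205.0, array([[ 0.87513661, -0.0653228 ,  0.1       ]]))
4.9 [array([344.1939376 , 181.28914918]), array([344.22591078, 167.96981262])]
```

Run:
```python
from h import *
c=robot.read_camera("wrist");K=c["K"];H=np.linalg.inv(c["hand_eye"])
R=Ro.from_euler('xyz',[3.142,0,-.048]).as_matrix();p=np.array([.7062,-.1641,.1128])
for X in((.7062,-.1641,.0908),(.673,-.164,.099),(.678,-.164,.1077),(.649,-.164,.055),(.7062,-.1641,.1128),(.7062,-.1641,.14)):
    q=H[:3,:3]@(R.T@(np.array(X)-p))+H[:3,3];u=K@q;print(X,u[:2]/u[2])
import cv2
im=cv2.imread("pics/w2.png")[200:380,200:440];cv2.imwrite("pics/w2c.png",cv2.resize(im,None,fx=3,fy=3))
```

```text
(0.7062, -0.1641, 0.0908) [321.13720162 243.54200046]
(0.673, -0.164, 0.099) [323.43533049 295.60291608]
(0.678, -0.164, 0.1077) [323.20638497 296.36570875]
(0.649, -0.164, 0.055) [324.24117341 291.29087443]
(0.7062, -0.1641, 0.1128) [321.2270352  258.38661187]
(0.7062, -0.1641, 0.14) [321.37469698 282.78708433]
```

View pics/w2c.png

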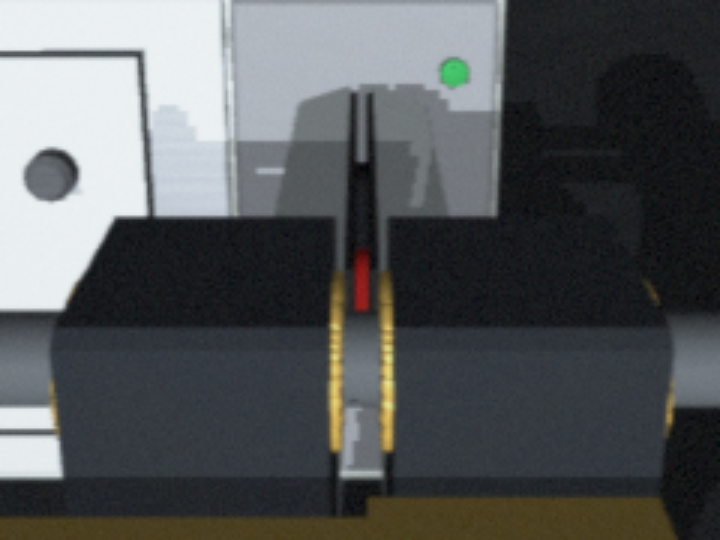

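The lever is still on: that call opened the fingers from its start, so they straddled the lever. I'll repeat the push with the gripper shut throughout.

```bash
python3 -m crank '[{"offset":[0.04,0,0],"roll":0},{"offset":[0.09,0,0.03],"roll":0},{"offset":[0.14,0,0.06],"roll":0},{"offset":[0.19,0,0.06],"roll":0},{"offset":[0.24,0,0.06],"roll":0},{"offset":[0.25,0,0.08],"roll":0},{"offset":[0.25,0,0.12],"roll":0},{"offset":[0.25,0,0.16],"roll":0},{"offset":[0.25,0,0.2],"roll":0},{"offset":[0.25,0,0.2],"roll":0},{"offset":[0.235,0,0.2],"roll":0},{"offset":[0.22,0,0.2],"roll":0},{"offset":[0.205,0,0.2],"roll":0},{"offset":[0.192,0,0.2],"roll":0},{"offset":[0.192,0,0.2],"roll":0},{"offset":[0.192,0,0.2],"roll":0},{"offset":[0.194,0,0.16],"roll":0},{"offset":[0.194,0,0.11],"roll":0},{"offset":[0.15,0,0.06],"roll":0},{"offset":[0.1,0,0],"roll":0}]' 0
python3 - <<'E'
from h import *
C=cam("wrist")
for l in lever(C):print(l)
print([proj(C,X) for X in((.625,-.164,.099),(.673,-.164,.099))])
E
```

```text
t: 6.95
tcp_pos: [0.586, -0.1584, 0.2796]
eef_rot: [3.141, -0.001, -0.047]
ft_force: [-0.0, -0.5, 1.1]
finger_gap: 0.006
gripper_force: 0.0
(array([338.5, 176. ]), 10.0, array([[ 0.60278139, -0.17978986,  0.1       ]]))
(array([321.59183673, 155.75510204]), 181.5, array([[ 0.62691053, -0.16136225,  0.1       ]]))
[array([323.97730409, 157.24032059]), array([322.02705063, 113.32157487])]
```

The isolator is now off: the knob is seen at (321,156), against a predicted off position of (324,157).

```bash
python3 -m crank '[{"offset":[0,0,0],"roll":0},{"offset":[0,0,0],"roll":0},{"offset":[0,0,0],"roll":0}]' 0.75 15
cat >> h.py <<'E'
def go(x,y,z,yawdeg):
    s=robot.read_state();R=Ro.from_euler('xyz',s["eef_rot"]).as_matrix()
    yaw=np.degrees(np.arctan2(R[1,0],R[0,0]))
    o=R.T@(np.array([x,y,z])-s["tcp_pos"])
    print("offset",o.round(4),"roll",round((yaw-yawdeg+180)%360-180,1),"pos",s["tcp_pos"].round(4),"yaw",round(yaw,2),"F",s["ft_force"].round(1),"t",round(s["t"],2))
E
python3 -c "
from h import *
go(.4396,.1923,.16,-22.85)"
```

```text
t: 7.3
tcp_pos: [0.5857, -0.1582, 0.2751]
eef_rot: [-3.14, 0.004, -0.048]
ft_force: [0.3, 0.7, 0.2]
finger_gap: 0.221
gripper_force: 0.0
offset [-0.1622 -0.343   0.1162] roll 20.1 pos [ 0.5857 -0.1582  0.2751] yaw -2.74 F [0.3 0.7 0.2] t 7.3
```

```bash
python3 -m crank '[{"offset":[-0.02,-0.042,0.01],"roll":3},{"offset":[-0.04,-0.085,0.02],"roll":6},{"offset":[-0.06,-0.127,0.03],"roll":9},{"offset":[-0.08,-0.17,0.04],"roll":12},{"offset":[-0.1,-0.21,0.05],"roll":15},{"offset":[-0.12,-0.255,0.06],"roll":18},{"offset":[-0.14,-0.298,0.08],"roll":20.1},{"offset":[-0.162,-0.343,0.1],"roll":20.1},{"offset":[-0.162,-0.343,0.115],"roll":20.1},{"offset":[-0.162,-0.343,0.115],"roll":20.1},{"offset":[-0.162,-0.343,0.115],"roll":20.1},{"offset":[-0.162,-0.343,0.115],"roll":20.1}]' 0.75 15
python3 -c "
from h import *
C=cam('wrist')
for i in inserts(C):print(i)
T=cam('top')
for c in blobs(T,(95,120,60),(125,255,255),250,420): print(rect(T,c,.04))
save(C,'w4')
go(.4396,.1923,.036,-22.85)"
```

```text
t: 8.5
tcp_pos: [0.4411, 0.1914, 0.163]
eef_rot: [3.142, -0.001, -0.4]
ft_force: [0.5, -0.2, 0.4]
finger_gap: 0.748
gripper_force: 0.0
((array([0.43961057, 0.19275445]), [0.04382304474711418, 0.10713836550712585], np.float32(157.02655)), (320.5, 202.5))
(array([ 0.43151921, -0.3190155 ]), [0.04921244829893112, 0.11418067663908005], np.float32(170.56024))
(array([ 0.43947324, -0.19435278]), [0.04768501967191696, 0.1125447228550911], np.float32(2.5138934))
(array([ 1.29434323, -0.94105768]), [0.07388467341661453, 0.10985538363456726], np.float32(135.51575))
(array([ 1.33359849, -1.11794782]), [0.07530076801776886, 0.10165880620479584], np.float32(91.217255))
offset [-0.0021 -0.0002  0.1275] roll -0.1 pos [0.4412 0.1913 0.1636] yaw -22.97 F [-0.1 -0.2 -0.6] t 8.6
```

View pics/w4.png

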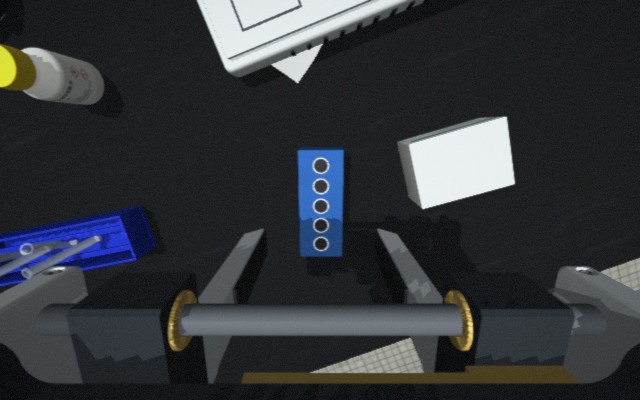

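Insert 1 sits centred between the fingers at (320,203), straight. Next I descend, grip and lift.

```bash
python3 -m crank '[{"offset":[-0.002,0,0.04],"roll":0},{"offset":[-0.002,0,0.08],"roll":0},{"offset":[-0.002,0,0.105],"roll":0},{"offset":[-0.002,0,0.12],"roll":0},{"offset":[-0.002,0,0.126],"roll":0},{"offset":[-0.002,0,0.126],"roll":0},{"offset":[-0.002,0,0.126],"roll":0}]' 0.75 15
python3 -m crank '[{"offset":[0,0,0],"roll":0},{"offset":[0,0,0],"roll":0},{"offset":[0,0,0],"roll":0},{"offset":[0,0,0],"roll":0},{"offset":[0,0,0],"roll":0},{"offset":[0,0,0],"roll":0}]' 0.3 15
python3 -c "
from h import *
go(.6654,.1638,.15,-2.8)"
```

```text
t: 9.3
tcp_pos: [0.4395, 0.1928, 0.038]
eef_rot: [-3.14, -0.002, -0.4]
ft_force: [-0.6, -0.1, 0.1]
finger_gap: 0.751
gripper_force: 0.0
t: 9.9
tcp_pos: [0.4384, 0.1926, 0.0371]
eef_rot: [3.141, -0.001, -0.399]
ft_force: [-0.5, -1.3, 3.6]
finger_gap: 0.466
gripper_force: 15.0
offset [ 0.2204 -0.0616 -0.1128] roll -20.1 pos [0.4384 0.1926 0.0371] yaw -22.85 F [-0.5 -1.3  3.6] t 9.9
```

```bash
python3 -m crank '[{"offset":[0,0,-0.02],"roll":0},{"offset":[0,0,-0.06],"roll":0},{"offset":[0,0,-0.1],"roll":0},{"offset":[0.04,-0.011,-0.113],"roll":-4},{"offset":[0.08,-0.022,-0.113],"roll":-8},{"offset":[0.12,-0.033,-0.113],"roll":-12},{"offset":[0.16,-0.045,-0.113],"roll":-16},{"offset":[0.2,-0.056,-0.113],"roll":-20},{"offset":[0.2195,-0.0616,-0.113],"roll":-20.1},{"offset":[0.2195,-0.0616,-0.113],"roll":-20.1},{"offset":[0.2195,-0.0616,-0.113],"roll":-20.1},{"offset":[0.2195,-0.0616,-0.113],"roll":-20.1}]' 0.3 15
python3 -c "
from h import *
C=cam('wrist')
for i in inserts(C,.155):print(i)
for b in beds(C):print(b)
for l in lever(C):print(l[0])
go(.6654,.1638,.15,-2.8);save(C,'w5')"
```

```text
t: 11.1
tcp_pos: [0.6631, 0.1647, 0.1489]
eef_rot: [3.142, 0.002, -0.048]
ft_force: [0.2, -0.3, -2.4]
finger_gap: 0.463
gripper_force: 15.0
((array([0.623142  , 0.16747063]), [0.009018998593091965, 0.10488086193799973], np.float32(87.26548)), (320.0, 324.5))
(array([ 0.65352458, -0.07475424]), np.float32(177.22237), (583.6678466796875, 202.92779541015625))
(array([0.65735519, 0.00488232]), np.float32(177.16751), (496.66534423828125, 202.95437622070312))
(array([0.65765697, 0.00461443]), np.float32(177.21135), (496.9913024902344, 202.5655059814453))
[348.90598291   3.26495726]
offset [ 0.0022  0.0009 -0.0005] roll 0.1 pos [0.6632 0.1648 0.1495] yaw -2.71 F [ 0.1  0.6 -2.5] t 11.15
```

View pics/w5.png

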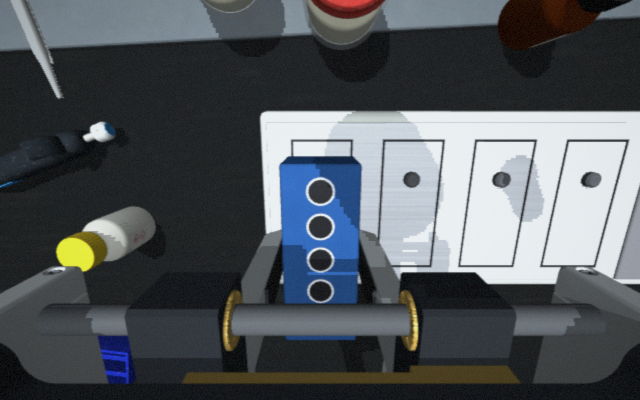

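```bash
python3 -m crank '[{"offset":[0.001,0.001,0.025],"roll":0},{"offset":[0.001,0.001,0.045],"roll":0},{"offset":[0.001,0.001,0.056],"roll":0},{"offset":[0.001,0.001,0.06],"roll":0},{"offset":[0.001,0.001,0.061],"roll":0},{"offset":[0.001,0.001,0.062],"roll":0},{"offset":[0.001,0.001,0.062],"roll":0},{"offset":[0.001,0.001,0.062],"roll":0}]' 0.3 15; python3 -m crank '[{"offset":[0,0,0.001],"roll":0},{"offset":[0,0,0.001],"roll":0},{"offset":[0,0,0.001],"roll":0}]' 0.3 15
```

```text
t: 11.95
tcp_pos: [0.666, 0.1633, 0.0888]
eef_rot: [-3.141, -0.002, -0.048]
ft_force: [0.2, -0.4, -2.3]
finger_gap: 0.468
gripper_force: 15.0
t: 12.25
tcp_pos: [0.6654, 0.1632, 0.0866]
eef_rot: [3.142, 0.0, -0.048]
ft_force: [0.0, 0.6, -3.1]
finger_gap: 0.466
gripper_force: 15.0
```

No contact so far (force steady at about -2.5 N). I'll carry on down in small steps.

```bash
python3 -m crank '[{"offset":[0,0,0.001],"roll":0},{"offset":[0,0,0.001],"roll":0},{"offset":[0,0,0.001],"roll":0}]' 0.3 15; python3 -m crank '[{"offset":[0,0,0.001],"roll":0},{"offset":[0,0,0.001],"roll":0},{"offset":[0,0,0.001],"roll":0}]' 0.3 15;  python3 -m crank '[{"offset":[0,0,0.001],"roll":0},{"offset":[0,0,0.001],"roll":0},{"offset":[0,0,0.001],"roll":0}]' 0.3 15
```

```text
t: 12.55
tcp_pos: [0.6654, 0.1632, 0.0855]
eef_rot: [3.141, 0.0, -0.048]
ft_force: [0.8, -0.2, -2.6]
finger_gap: 0.47
gripper_force: 15.0
t: 12.85
tcp_pos: [0.6654, 0.1632, 0.0846]
eef_rot: [3.141, 0.0, -0.048]
ft_force: [-0.0, -0.0, -2.4]
finger_gap: 0.469
gripper_force: 15.0
t: 13.15
tcp_pos: [0.6654, 0.1632, 0.0836]
eef_rot: [3.141, 0.0, -0.048]
ft_force: [-0.8, 0.5, -3.5]
finger_gap: 0.473
gripper_force: 15.0
```

```bash
python3 -m crank '[{"offset":[0,0,0.001],"roll":0},{"offset":[0,0,0.001],"roll":0},{"offset":[0,0,0.001],"roll":0}]' 0.3 15; python3 -m crank '[{"offset":[0,0,0.001],"roll":0},{"offset":[0,0,0.001],"roll":0},{"offset":[0,0,0.001],"roll":0}]' 0.3 15
```

```text
t: 13.45
tcp_pos: [0.6654, 0.1632, 0.0826]
eef_rot: [3.141, 0.0, -0.048]
ft_force: [0.1, -0.5, -3.1]
finger_gap: 0.466
gripper_force: 15.0
t: 13.75
tcp_pos: [0.6656, 0.1632, 0.0822]
eef_rot: [-3.142, -0.001, -0.048]
ft_force: [-1.3, -0.8, -0.5]
finger_gap: 0.467
gripper_force: 15.0
```

Insert 1 is home: contact came at the plate height, about 45 mm above its bench grasp. Release and lift.

```bash
python3 -m crank '[{"offset":[0,0,0],"roll":0},{"offset":[0,0,0],"roll":0},{"offset":[0,0,0],"roll":0},{"offset":[0,0,0],"roll":0},{"offset":[0,0,-0.02],"roll":0},{"offset":[0,0,-0.05],"roll":0},{"offset":[0,0,-0.1],"roll":0},{"offset":[0,0,-0.15],"roll":0},{"offset":[-0.03,0.04,-0.15],"roll":0},{"offset":[-0.07,0.075,-0.15],"roll":0},{"offset":[-0.11,0.11,-0.15],"roll":0},{"offset":[-0.15,0.145,-0.15],"roll":0},{"offset":[-0.15,0.16,-0.15],"roll":0},{"offset":[-0.15,0.16,-0.15],"roll":0},{"offset":[-0.15,0.16,-0.15],"roll":0}]' 0.68
python3 -c "
from h import *
C=cam('wrist')
for z in(.04,.085):
  for i in inserts(C,z):print(z,i)
for b in beds(C):print(b)
go(.4415,-.1916,.16,2.5);save(C,'w6')"
```

```text
t: 15.25
tcp_pos: [0.5082, 0.0107, 0.2322]
eef_rot: [-3.141, -0.001, -0.049]
ft_force: [-0.1, 0.5, 0.7]
finger_gap: 0.682
gripper_force: 0.0
0.04 ((array([ 0.43339854, -0.31646925]), [0.04359506815671921, 0.1080327108502388], np.float32(170.47432)), (583.0068969726562, 232.81507873535156))
0.04 ((array([ 0.44166398, -0.1913147 ]), [0.043484438210725784, 0.10891841351985931], np.float32(2.59851)), (484.08380126953125, 230.48614501953125))
offset [-0.0572  0.2057  0.0718] roll -5.2 pos [0.5085 0.0111 0.2319] yaw -2.75 F [ 0.4  0.8 -0.4] t 15.3
```

View pics/w6.png

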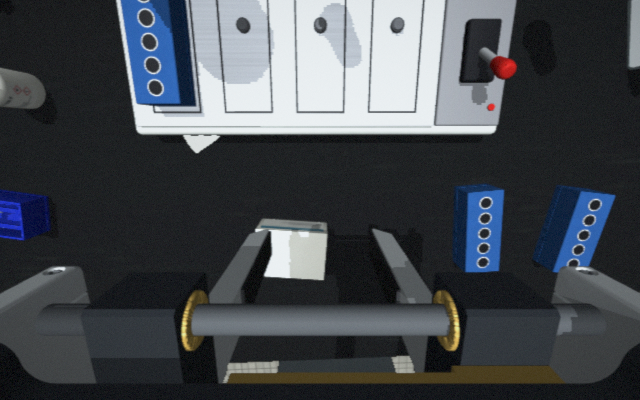

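Insert 1 sits straight in bed 1, at the upper left of the view, and the lever is off (tip at 503,67). On to insert 2.

```bash
python3 -m crank '[{"offset":[-0.01,0.04,0.01],"roll":-1},{"offset":[-0.02,0.08,0.02],"roll":-2},{"offset":[-0.035,0.12,0.03],"roll":-3},{"offset":[-0.046,0.16,0.05],"roll":-4},{"offset":[-0.057,0.206,0.072],"roll":-5.2},{"offset":[-0.057,0.206,0.072],"roll":-5.2},{"offset":[-0.057,0.206,0.072],"roll":-5.2},{"offset":[-0.057,0.206,0.072],"roll":-5.2}]' 0.75 15
python3 -c "
from h import *
C=cam('wrist')
for i in inserts(C):print(i)
go(.4415,-.1916,.037,2.5)"
```

```text
t: 16.1
tcp_pos: [0.4424, -0.1914, 0.1603]
eef_rot: [-3.141, -0.001, 0.044]
ft_force: [0.4, 0.1, -0.5]
finger_gap: 0.748
gripper_force: 0.0
((array([ 0.43295607, -0.31720611]), [0.04354885220527649, 0.10869494825601578], np.float32(170.49776)), (448.70001220703125, 215.90000915527344))
((array([ 0.4416523 , -0.19220796]), [0.04379795491695404, 0.10809458792209625], np.float32(2.6053135)), (322.0, 202.5))
offset [-0.0012  0.0003  0.1236] roll 0.1 pos [ 0.4425 -0.1912  0.1606] yaw 2.58 F [ 0.1 -0.3  0.8] t 16.15
```

```bash
python3 -m crank '[{"offset":[-0.001,0.001,0.04],"roll":0},{"offset":[-0.001,0.001,0.08],"roll":0},{"offset":[-0.001,0.001,0.105],"roll":0},{"offset":[-0.001,0.001,0.12],"roll":0},{"offset":[-0.001,0.001,0.123],"roll":0},{"offset":[-0.001,0.001,0.123],"roll":0},{"offset":[-0.001,0.001,0.123],"roll":0}]' 0.75 15
python3 -m crank '[{"offset":[0,0,0],"roll":0},{"offset":[0,0,0],"roll":0},{"offset":[0,0,0],"roll":0},{"offset":[0,0,0],"roll":0},{"offset":[0,0,0],"roll":0},{"offset":[0,0,0],"roll":0}]' 0.3 15
python3 -c "
from h import *
go(.657,.0042,.15,-2.8)"
```

```text
t: 16.85
tcp_pos: [0.4415, -0.1934, 0.0383]
eef_rot: [3.14, -0.003, 0.044]
ft_force: [0.3, 0.5, 0.3]
finger_gap: 0.749
gripper_force: 0.0
t: 17.45
tcp_pos: [0.4403, -0.1934, 0.0371]
eef_rot: [-3.142, -0.001, 0.042]
ft_force: [-1.2, 1.2, 3.0]
finger_gap: 0.467
gripper_force: 15.0
offset [ 0.225  -0.1882 -0.1127] roll 5.2 pos [ 0.4403 -0.1934  0.0371] yaw 2.43 F [-1.2  1.2  3. ] t 17.45
```

```bash
python3 -m crank '[{"offset":[0,0,-0.02],"roll":0},{"offset":[0,0,-0.06],"roll":0},{"offset":[0,0,-0.1],"roll":0},{"offset":[0.03,-0.03,-0.113],"roll":1},{"offset":[0.06,-0.06,-0.113],"roll":2},{"offset":[0.09,-0.09,-0.113],"roll":3},{"offset":[0.12,-0.12,-0.113],"roll":4},{"offset":[0.16,-0.15,-0.113],"roll":5.2},{"offset":[0.195,-0.17,-0.113],"roll":5.2},{"offset":[0.225,-0.188,-0.113],"roll":5.2},{"offset":[0.225,-0.188,-0.113],"roll":5.2},{"offset":[0.225,-0.188,-0.113],"roll":5.2},{"offset":[0.225,-0.188,-0.113],"roll":5.2}]' 0.3 15
python3 -c "
from h import *
C=cam('wrist')
for b in beds(C):print(b)
go(.657,.0045,.15,-2.8)"
```

```text
t: 18.75
tcp_pos: [0.6558, 0.0033, 0.1487]
eef_rot: [3.141, 0.002, -0.049]
ft_force: [-0.3, 0.9, -3.0]
finger_gap: 0.462
gripper_force: 15.0
(array([0.66129917, 0.08404893]), np.float32(177.26996), (231.0852813720703, 203.09844970703125))
offset [ 0.001  -0.0015 -0.0008] roll -0.0 pos [0.6559 0.0031 0.1492] yaw -2.82 F [-0.5  0.2 -2.4] t 18.8
```

```bash
python3 -m crank '[{"offset":[0,-0.001,0.025],"roll":0},{"offset":[0,-0.001,0.045],"roll":0},{"offset":[0,-0.001,0.056],"roll":0},{"offset":[0,-0.001,0.06],"roll":0},{"offset":[0,-0.001,0.061],"roll":0},{"offset":[0,-0.001,0.062],"roll":0},{"offset":[0,-0.001,0.062],"roll":0},{"offset":[0,-0.001,0.062],"roll":0}]' 0.3 15; python3 -m crank '[{"offset":[0,0,0.001],"roll":0},{"offset":[0,0,0.001],"roll":0},{"offset":[0,0,0.001],"roll":0}]' 0.3 15
```

```text
t: 19.6
tcp_pos: [0.6577, 0.0048, 0.0889]
eef_rot: [3.141, -0.003, -0.048]
ft_force: [0.5, -0.2, -0.1]
finger_gap: 0.469
gripper_force: 15.0
t: 19.9
tcp_pos: [0.6577, 0.0048, 0.0888]
eef_rot: [3.141, -0.003, -0.048]
ft_force: [-2.4, -0.6, 4.8]
finger_gap: 0.466
gripper_force: 15.0
```

Contact with the stud (about 7 N, TCP stopped at 0.0888): insert 2 is the wrong way round. I'll lift it and turn it end for end.

```bash
python3 -m crank '[{"offset":[0,0,-0.02],"roll":0},{"offset":[0,0,-0.05],"roll":0},{"offset":[0,0,-0.063],"roll":-5},{"offset":[0,0,-0.063],"roll":-13},{"offset":[0,0,-0.063],"roll":-21},{"offset":[0,0,-0.063],"roll":-29},{"offset":[0,0,-0.063],"roll":-37},{"offset":[0,0,-0.063],"roll":-45},{"offset":[0,0,-0.063],"roll":-53},{"offset":[0,0,-0.063],"roll":-61},{"offset":[0,0,-0.063],"roll":-69},{"offset":[0,0,-0.063],"roll":-77},{"offset":[0,0,-0.063],"roll":-85},{"offset":[0,0,-0.063],"roll":-93},{"offset":[0,0,-0.063],"roll":-101},{"offset":[0,0,-0.063],"roll":-109},{"offset":[0,0,-0.063],"roll":-117},{"offset":[0,0,-0.063],"roll":-125},{"offset":[0,0,-0.063],"roll":-133},{"offset":[0,0,-0.063],"roll":-141}]' 0.3 15; python3 -m crank '[{"offset":[0,0,0],"roll":-8},{"offset":[0,0,0],"roll":-16},{"offset":[0,0,0],"roll":-24},{"offset":[0,0,0],"roll":-32},{"offset":[0,0,0],"roll":-39},{"offset":[0,0,0],"roll":-39},{"offset":[0,0,0],"roll":-39},{"offset":[0,0,0],"roll":-39}]' 0.3 15
python3 -c "
from h import *
go(.657,.0045,.15,177.2)
C=cam('wrist')
save(C,'w7')"
```

```text
t: 21.9
tcp_pos: [0.6566, 0.0053, 0.1484]
eef_rot: [-3.141, -0.001, 2.419]
ft_force: [0.3, 0.2, -1.8]
finger_gap: 0.467
gripper_force: 15.0
t: 22.7
tcp_pos: [0.6568, 0.0051, 0.1492]
eef_rot: [3.142, -0.001, 3.092]
ft_force: [-0.3, 0.1, -2.8]
finger_gap: 0.464
gripper_force: 15.0
offset [-0.0002 -0.0006 -0.0008] roll -0.1 pos [0.6568 0.0051 0.1492] yaw 177.15 F [-0.3  0.1 -2.8] t 22.7
```

View pics/w7.png

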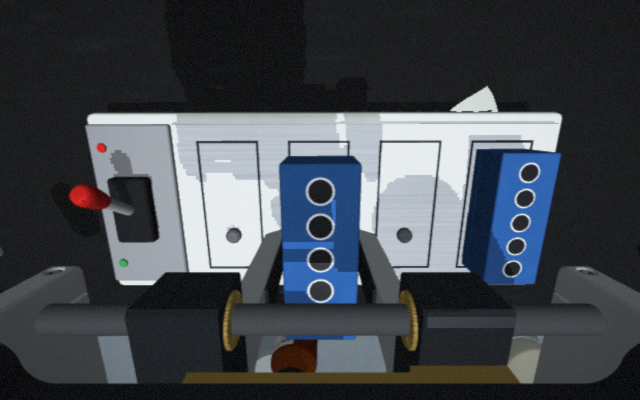

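Turned and straight in the fingers. The placed insert is still in bed 1 and the lever is off. Next I lower gently again.

```bash
python3 -m crank '[{"offset":[0,0,0.025],"roll":0},{"offset":[0,0,0.045],"roll":0},{"offset":[0,0,0.056],"roll":0},{"offset":[0,0,0.06],"roll":0},{"offset":[0,0,0.061],"roll":0},{"offset":[0,0,0.062],"roll":0},{"offset":[0,0,0.063],"roll":0},{"offset":[0,0,0.063],"roll":0},{"offset":[0,0,0.063],"roll":0}]' 0.3 15; python3 -m crank '[{"offset":[0,0,0.001],"roll":0},{"offset":[0,0,0.002],"roll":0},{"offset":[0,0,0.003],"roll":0},{"offset":[0,0,0.003],"roll":0},{"offset":[0,0,0.003],"roll":0}]' 0.3 15;  python3 -m crank '[{"offset":[0,0,0.001],"roll":0},{"offset":[0,0,0.002],"roll":0},{"offset":[0,0,0.002],"roll":0},{"offset":[0,0,0.002],"roll":0}]' 0.3 15
```

```text
t: 23.65
tcp_pos: [0.6572, 0.005, 0.0873]
eef_rot: [-3.141, 0.001, 3.093]
ft_force: [-1.1, -0.3, -2.8]
finger_gap: 0.466
gripper_force: 15.0
t: 24.15
tcp_pos: [0.6568, 0.005, 0.0835]
eef_rot: [-3.142, -0.0, 3.093]
ft_force: [0.1, -0.3, -2.4]
finger_gap: 0.466
gripper_force: 15.0
t: 24.55
tcp_pos: [0.657, 0.005, 0.0822]
eef_rot: [-3.141, 0.001, 3.094]
ft_force: [-1.7, -0.5, 0.2]
finger_gap: 0.466
gripper_force: 15.0
```

```bash
python3 -m crank '[{"offset":[0,0,0],"roll":0},{"offset":[0,0,0],"roll":0},{"offset":[0,0,0],"roll":0},{"offset":[0,0,0],"roll":0},{"offset":[0,0,-0.02],"roll":0},{"offset":[0,0,-0.05],"roll":0},{"offset":[0,0,-0.1],"roll":0},{"offset":[0,0,-0.15],"roll":0},{"offset":[0.03,-0.04,-0.15],"roll":1},{"offset":[0.055,-0.08,-0.15],"roll":2},{"offset":[0.08,-0.12,-0.15],"roll":3},{"offset":[0.11,-0.16,-0.15],"roll":4},{"offset":[0.135,-0.2,-0.15],"roll":5},{"offset":[0.16,-0.24,-0.15],"roll":6.6},{"offset":[0.18,-0.28,-0.14],"roll":6.6},{"offset":[0.195,-0.31,-0.11],"roll":6.6},{"offset":[0.208,-0.333,-0.078],"roll":6.6},{"offset":[0.208,-0.333,-0.078],"roll":6.6},{"offset":[0.208,-0.333,-0.078],"roll":6.6}]' 0.68
python3 -c "
from h import *
C=cam('wrist')
for i in inserts(C):print(i)
go(.433,-.3172,.037,170.5);save(C,'w8')"
```

```text
t: 26.45
tcp_pos: [0.4329, -0.3175, 0.1594]
eef_rot: [3.14, -0.001, 2.977]
ft_force: [0.3, -0.0, 0.8]
finger_gap: 0.679
gripper_force: 0.0
((array([ 0.6030972 , -0.12834418]), [0.02411075308918953, 0.10757660120725632], np.float32(82.61264)), (515.4292602539062, 324.3726501464844))
((array([ 0.43135089, -0.31795743]), [0.04489728808403015, 0.11043164134025574], np.float32(170.95042)), (318.5, 199.0))
offset [0.0011 0.0002 0.1238] roll 0.1 pos [ 0.4339 -0.3175  0.1608] yaw 170.65 F [0.1 0.1 1. ] t 26.5
```

View pics/w8.png

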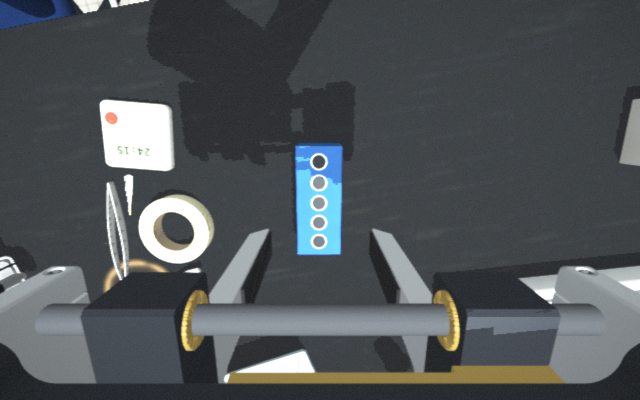

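Insert 3 is centred at (319,199), straight between the fingers. Grasp it.

```bash
python3 -m crank '[{"offset":[0.001,0,0.04],"roll":0},{"offset":[0.001,0,0.08],"roll":0},{"offset":[0.001,0,0.105],"roll":0},{"offset":[0.001,0,0.12],"roll":0},{"offset":[0.001,0,0.123],"roll":0},{"offset":[0.001,0,0.123],"roll":0},{"offset":[0.001,0,0.123],"roll":0}]' 0.75 15
python3 -m crank '[{"offset":[0,0,0],"roll":0},{"offset":[0,0,0],"roll":0},{"offset":[0,0,0],"roll":0},{"offset":[0,0,0],"roll":0},{"offset":[0,0,0],"roll":0},{"offset":[0,0,0],"roll":0}]' 0.3 15
python3 -c "
from h import *
go(.6533,-.0755,.15,177.2)"
```

```text
t: 27.2
tcp_pos: [0.4338, -0.318, 0.039]
eef_rot: [-3.139, 0.004, 2.979]
ft_force: [0.7, -0.4, -0.2]
finger_gap: 0.752
gripper_force: 0.0
t: 27.8
tcp_pos: [0.4323, -0.3181, 0.0372]
eef_rot: [-3.14, 0.001, 2.978]
ft_force: [-0.2, -1.6, 1.7]
finger_gap: 0.469
gripper_force: 15.0
offset [-0.1787  0.2752 -0.113 ] roll -6.6 pos [ 0.4323 -0.3181  0.0372] yaw 170.63 F [-0.2 -1.6  1.7] t 27.8
```

```bash
python3 -m crank '[{"offset":[0,0,-0.02],"roll":0},{"offset":[0,0,-0.06],"roll":0},{"offset":[0,0,-0.1],"roll":0},{"offset":[0,0.03,-0.14],"roll":-1},{"offset":[-0.005,0.07,-0.163],"roll":-2},{"offset":[-0.02,0.11,-0.163],"roll":-3},{"offset":[-0.03,0.15,-0.163],"roll":-4},{"offset":[-0.05,0.19,-0.163],"roll":-5},{"offset":[-0.08,0.225,-0.163],"roll":-6},{"offset":[-0.12,0.255,-0.163],"roll":-6.6},{"offset":[-0.15,0.275,-0.163],"roll":-6.6},{"offset":[-0.179,0.275,-0.163],"roll":-6.6},{"offset":[-0.179,0.275,-0.14],"roll":-6.6},{"offset":[-0.179,0.275,-0.113],"roll":-6.6},{"offset":[-0.179,0.275,-0.113],"roll":-6.6},{"offset":[-0.179,0.275,-0.113],"roll":-6.6},{"offset":[-0.179,0.275,-0.113],"roll":-6.6}]' 0.3 15
python3 -c "
from h import *
C=cam('wrist')
for b in beds(C):print(b)
go(.653,-.0755,.15,177.2)"
```

```text
t: 29.5
tcp_pos: [0.6539, -0.0753, 0.151]
eef_rot: [-3.141, 0.002, 3.093]
ft_force: [-0.3, -0.2, -3.8]
finger_gap: 0.462
gripper_force: 15.0
(array([0.66078454, 0.08395946]), np.float32(177.1852), (492.7099609375, 202.02996826171875))
(array([0.66090006, 0.08410203]), np.float32(177.1828), (493.45721435546875, 201.99441528320312))
offset [ 0.0012 -0.0002  0.0017] roll 0.0 pos [ 0.6542 -0.0754  0.1517] yaw 177.24 F [ 0.6 -1.5 -2.5] t 29.55
```

```bash
python3 -m crank '[{"offset":[0,0,0.025],"roll":0},{"offset":[0,0,0.045],"roll":0},{"offset":[0,0,0.056],"roll":0},{"offset":[0,0,0.06],"roll":0},{"offset":[0,0,0.061],"roll":0},{"offset":[0,0,0.062],"roll":0},{"offset":[0,0,0.062],"roll":0},{"offset":[0,0,0.062],"roll":0}]' 0.3 15; python3 -m crank '[{"offset":[0,0,0.001],"roll":0},{"offset":[0,0,0.001],"roll":0},{"offset":[0,0,0.001],"roll":0}]' 0.3 15; python3 -m crank '[{"offset":[0,0,0.001],"roll":0},{"offset":[0,0,0.001],"roll":0},{"offset":[0,0,0.001],"roll":0}]' 0.3 15
```

```text
t: 30.35
tcp_pos: [0.6544, -0.0754, 0.0891]
eef_rot: [-3.141, 0.003, 3.093]
ft_force: [0.4, 0.5, -1.7]
finger_gap: 0.467
gripper_force: 15.0
t: 30.65
tcp_pos: [0.6543, -0.0754, 0.0889]
eef_rot: [-3.141, 0.003, 3.093]
ft_force: [-2.6, 0.6, 5.8]
finger_gap: 0.469
gripper_force: 15.0
t: 30.95
tcp_pos: [0.6541, -0.0754, 0.0885]
eef_rot: [-3.141, 0.003, 3.093]
ft_force: [-3.0, 0.0, 7.3]
finger_gap: 0.463
gripper_force: 15.0
```

Stud contact again (about 10 N): insert 3 also needs turning.

```bash
python3 -m crank '[{"offset":[0,0,-0.02],"roll":0},{"offset":[0,0,-0.05],"roll":0},{"offset":[0,0,-0.064],"roll":5},{"offset":[0,0,-0.064],"roll":13},{"offset":[0,0,-0.064],"roll":21},{"offset":[0,0,-0.064],"roll":29},{"offset":[0,0,-0.064],"roll":37},{"offset":[0,0,-0.064],"roll":45},{"offset":[0,0,-0.064],"roll":53},{"offset":[0,0,-0.064],"roll":61},{"offset":[0,0,-0.064],"roll":69},{"offset":[0,0,-0.064],"roll":77},{"offset":[0,0,-0.064],"roll":85},{"offset":[0,0,-0.064],"roll":93},{"offset":[0,0,-0.064],"roll":101},{"offset":[0,0,-0.064],"roll":109},{"offset":[0,0,-0.064],"roll":117},{"offset":[0,0,-0.064],"roll":125},{"offset":[0,0,-0.064],"roll":133},{"offset":[0,0,-0.064],"roll":141}]' 0.3 15; python3 -m crank '[{"offset":[0,0,0],"roll":8},{"offset":[0,0,0],"roll":16},{"offset":[0,0,0],"roll":24},{"offset":[0,0,0],"roll":32},{"offset":[0,0,0],"roll":39},{"offset":[0,0,0],"roll":39},{"offset":[0,0,0],"roll":39},{"offset":[0,0,0],"roll":39}]' 0.3 15
python3 -c "
from h import *
go(.653,-.0755,.15,-2.8)
C=cam('wrist')
save(C,'w9')"
```

```text
t: 32.95
tcp_pos: [0.6529, -0.0751, 0.1479]
eef_rot: [-3.14, 0.002, 0.627]
ft_force: [-0.5, -0.9, -2.7]
finger_gap: 0.47
gripper_force: 15.0
t: 33.75
tcp_pos: [0.6533, -0.0752, 0.149]
eef_rot: [-3.142, 0.001, -0.046]
ft_force: [-0.5, -0.7, -3.8]
finger_gap: 0.467
gripper_force: 15.0
offset [-0.0003  0.0004 -0.001 ] roll 0.1 pos [ 0.6533 -0.0752  0.149 ] yaw -2.66 F [-0.5 -0.7 -3.8] t 33.75
```

View pics/w9.png

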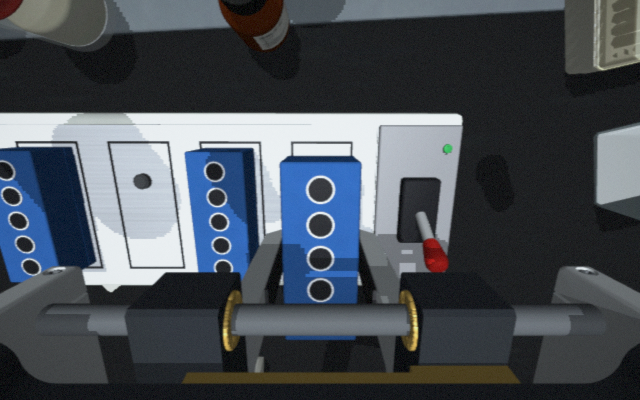

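Insert 3 is turned and straight over bed 4, with inserts 1 and 2 in beds 1 and 3 and the lever still off. Lowering it now.

```bash
python3 -m crank '[{"offset":[0,0,0.025],"roll":0},{"offset":[0,0,0.045],"roll":0},{"offset":[0,0,0.056],"roll":0},{"offset":[0,0,0.06],"roll":0},{"offset":[0,0,0.061],"roll":0},{"offset":[0,0,0.062],"roll":0},{"offset":[0,0,0.063],"roll":0},{"offset":[0,0,0.063],"roll":0},{"offset":[0,0,0.063],"roll":0}]' 0.3 15; python3 -m crank '[{"offset":[0,0,0.001],"roll":0},{"offset":[0,0,0.002],"roll":0},{"offset":[0,0,0.003],"roll":0},{"offset":[0,0,0.003],"roll":0},{"offset":[0,0,0.003],"roll":0}]' 0.3 15;  python3 -m crank '[{"offset":[0,0,0.001],"roll":0},{"offset":[0,0,0.002],"roll":0},{"offset":[0,0,0.002],"roll":0},{"offset":[0,0,0.002],"roll":0}]' 0.3 15
```

```text
t: 34.7
tcp_pos: [0.6538, -0.0753, 0.0873]
eef_rot: [3.141, -0.001, -0.048]
ft_force: [-0.2, -0.2, -3.8]
finger_gap: 0.465
gripper_force: 15.0
t: 35.2
tcp_pos: [0.6534, -0.0752, 0.0835]
eef_rot: [3.141, 0.0, -0.048]
ft_force: [-0.0, 0.1, -2.8]
finger_gap: 0.467
gripper_force: 15.0
t: 35.6
tcp_pos: [0.6535, -0.0753, 0.0825]
eef_rot: [3.141, -0.0, -0.048]
ft_force: [-3.2, 0.3, 2.0]
finger_gap: 0.467
gripper_force: 15.0
```

```bash
python3 -m crank '[{"offset":[0,0,0],"roll":0},{"offset":[0,0,0],"roll":0},{"offset":[0,0,0],"roll":0},{"offset":[0,0,0],"roll":0},{"offset":[0,0,-0.02],"roll":0},{"offset":[0,0,-0.05],"roll":0},{"offset":[0,0,-0.1],"roll":0},{"offset":[-0.03,0,-0.14],"roll":0},{"offset":[-0.06,0,-0.18],"roll":0},{"offset":[-0.09,-0.02,-0.22],"roll":0},{"offset":[-0.11,-0.04,-0.25],"roll":0},{"offset":[-0.11,-0.06,-0.25],"roll":0},{"offset":[-0.11,-0.06,-0.25],"roll":0},{"offset":[-0.11,-0.06,-0.25],"roll":0}]' 0.68
python3 -c "
from h import *
C=cam('wrist');save(C,'w10')
for i in inserts(C,.085):print(i)
for l in lever(C):print(l[0],l[2])
T=cam('top')
for c in blobs(T,(95,120,60),(125,255,255),150,450): print('T',rect(T,c,.085))
go(.6,-.164,.113,-2.8)"
```

```text
t: 37.0
tcp_pos: [0.5464, -0.0101, 0.331]
eef_rot: [3.141, 0.001, -0.047]
ft_force: [0.0, -0.0, -0.2]
finger_gap: 0.682
gripper_force: 0.0
((array([0.50937694, 0.39955854]), [0.04502859339118004, 0.1096508577466011], np.float32(78.65787)), (38.49604415893555, 219.0288543701172))
((array([0.65754187, 0.00540592]), [0.04534587636590004, 0.10842102766036987], np.float32(177.26393)), (304.226318359375, 94.4957275390625))
((array([ 0.65432948, -0.07297772]), [0.04748205840587616, 0.10958193987607956], np.float32(177.17036)), (365.53118896484375, 93.97064208984375))
((array([0.66563129, 0.16142927]), [0.048582032322883606, 0.10954009741544724], np.float32(177.23166)), (180.9713592529297, 94.00164031982422))
[436.1 138.5] [[ 0.5965781  -0.16154534  0.1       ]]
[436.43902439 114.73170732] [[ 0.62603919 -0.16040749  0.1       ]]
T (array([0.66237372, 0.15918967]), [0.04260055348277092, 0.11112948507070541], np.float32(177.1776))
T (array([ 1.26798975, -0.91718602]), [0.0719456747174263, 0.10697256028652191], np.float32(135.5157))
T (array([ 1.30618739, -1.08813787]), [0.0733247622847557, 0.0971318855881691], np.float32(91.21717))
offset [0.0616 0.1504 0.2168] roll 0.0 pos [ 0.5465 -0.0107  0.3299] yaw -2.8 F [-1.2 -0.4  1.2] t 37.1
```

View pics/w10.png

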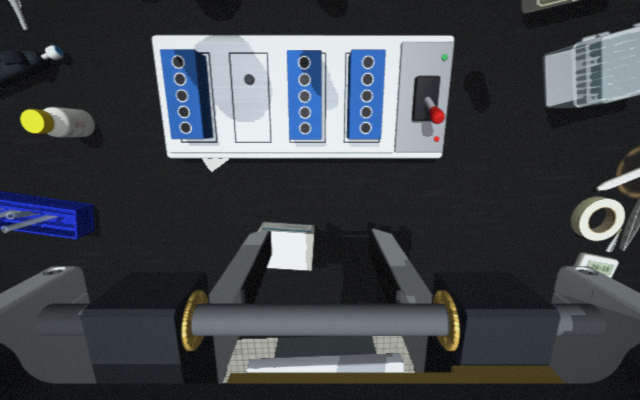

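All three inserts lie straight in beds 1, 3 and 4, square to the heater, and the lever tip at (436,115) is off. Bed 2 is empty and the bench is clear of inserts. Next I push the lever back on with the gripper shut.

```bash
python3 -m crank '[{"offset":[0.01,0.04,0.03],"roll":0},{"offset":[0.02,0.08,0.06],"roll":0},{"offset":[0.035,0.12,0.09],"roll":0},{"offset":[0.05,0.149,0.1],"roll":0},{"offset":[0.05,0.149,0.12],"roll":0},{"offset":[0.05,0.149,0.12],"roll":0},{"offset":[0.05,0.149,0.16],"roll":0},{"offset":[0.05,0.149,0.19],"roll":0},{"offset":[0.05,0.149,0.217],"roll":0},{"offset":[0.05,0.149,0.217],"roll":0},{"offset":[0.05,0.149,0.217],"roll":0}]' 0
python3 -m crank '[{"offset":[0.015,0,0],"roll":0},{"offset":[0.03,0,0],"roll":0},{"offset":[0.045,0,0],"roll":0},{"offset":[0.061,0,0],"roll":0},{"offset":[0.061,0,0],"roll":0},{"offset":[0.061,0,0],"roll":0},{"offset":[0.059,0,-0.04],"roll":0},{"offset":[0.059,0,-0.09],"roll":0},{"offset":[0.02,0,-0.13],"roll":0},{"offset":[-0.03,0,-0.17],"roll":0},{"offset":[-0.06,-0.03,-0.2],"roll":0},{"offset":[-0.06,-0.05,-0.2],"roll":0},{"offset":[-0.06,-0.05,-0.2],"roll":0},{"offset":[-0.06,-0.05,-0.2],"roll":0}]' 0
python3 -c "
from h import *
C=cam('wrist');save(C,'w11')
for i in inserts(C,.085):print(i)
for l in lever(C):print(l[0],l[2])
print(proj(C,(.673,-.164,.099)),proj(C,(.625,-.164,.099)))"
```

```text
t: 38.2
tcp_pos: [0.5894, -0.1611, 0.1152]
eef_rot: [-3.142, 0.0, -0.048]
ft_force: [-0.0, -0.2, 0.1]
finger_gap: 0.005
gripper_force: 0.0
t: 39.6
tcp_pos: [0.5313, -0.1083, 0.316]
eef_rot: [3.14, -0.003, -0.047]
ft_force: [-0.0, -0.3, -0.5]
finger_gap: 0.006
gripper_force: 0.0
((array([ 6.55560851e-01, -4.25359234e-04]), [0.056327495723962784, 0.11279622465372086], np.float32(177.69931)), (227.61386108398438, 86.13861083984375))
((array([ 0.65234649, -0.07768939]), [0.05085977911949158, 0.11360356211662292], np.float32(177.33853)), (290.58807373046875, 85.99654388427734))
((array([0.66404378, 0.16259794]), [0.04558727517724037, 0.11348824948072433], np.float32(176.8464)), (95.51241302490234, 86.07780456542969))
[370.5 132. ] [[ 0.595002   -0.17307073  0.1       ]]
[362.27027027  61.64864865] [[ 0.67522908 -0.16386379  0.1       ]]
[362.28983063  63.89403278] [362.75302698 106.91842092]
```

View pics/w11.png

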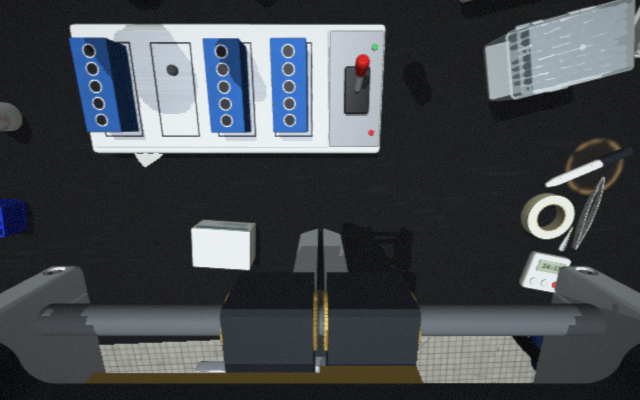

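The knob at (362,62) matches the on position, the inserts are still in their beds, the bystanders have not moved, and the robot touches nothing. Handing in.

```bash
python3 -c "
from workcell import robot
print(robot.close_job())"
```

```text
the job is handed in; nothing more can be done
None
```

The job is handed in: I switched the heater off, seated all three inserts fully home in beds 1, 3 and 4 (two needed turning end for end), then switched it back on; the job gave no verdict when handed in.

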